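Pack the batik stamps away, heavy one lowest

ROBOT

A 7-joint arm with a two-finger parallel gripper is mounted at the origin on the work surface. World frame = base frame: x ahead of the robot, y to its left, z up, the work surface at z = 0. Lengths are in m, angles in rad, forces in N, time in s.
With the tool pointing down it reaches from about 0.4 to 0.85 m from the base axis. Payload 4.5 kg.
Tool frame: the origin (TCP) lies on the centre line of the jaws, within the pads' length; the fingertips stand r.tips_ahead ahead of it and the grasp point (between the pads) is the TCP (r.tips_ahead is the distance from the TCP to the fingertips, in m); z points along the fingers, y is the direction in which the jaws open and shut (so a half turn about z gives the same grasp; the last joint's range is limited). The gripper opens to 88 mm and grips with 3 to 60 N. Pads are 18 mm wide; open, the fingers measure 123 mm over their backs; the gripper's body (75 mm by 187 mm) begins 45 mm behind the grasp point.
Start: joints at [1.234, 0.689, -0.195, 1.565, 0.157, 0.902, -0.215], TCP at [0.227, -0.583, 0.258] pointing down, gripper open.
Joint ranges: [-3.01, 3.01], [-0.46, 2.08], [-1.47, 1.51], [0.13, 2.56], [-1, 4.14], [0.04, 2.09], [-2.66, 2.66]. Speed limits (rad/s): [2.57, 2.57, 3.14, 3.14, 3.14, 3.14, 3.14].

INTERFACE

Orientations are given as a unit quaternion [x, y, z, w].
In Python, from plant import r gives the robot as it stands.
- The arm moves only by the shell command python3 -m inch 'ROWS' [FORCE]. ROWS is JSON, a list of rows, each a list of 5 numbers: the shift along the world's x, y, z in units of 25 mm (1.0 is 25 mm), then the turn about the world's z in units of 6 degrees (1.0 is 6 degrees), then the finger opening in mm, from 0 to 88.1. A call has 1 to 5 rows; each row shifts and turns the commanded pose from where the row before left it; what a row does not reach is not made up. A row lasts 1/10 s, in which the tool goes at most 50 mm and 8.59 degrees, less where a joint would pass 70% of its speed; a pose out of reach is approached as far as the arm can. A call is refused whole if a number of a shift passes 1 or a number of a turn 1, either way. A call with a gripper value outside its range is refused whole. The fingers move at their own pace and stop on an object; FORCE is the grip in N (left out, the last holds). Time passes only in rows, so rows that do not move let the fingers close. It gives the time, the measured TCP pose, the force and the opening at its end, in the units of the state.
- r.get_state(): the state, without advancing time (a new reading comes with each control period).
- r.snapshot(name): name is "scene" or "side" or "wrist"; returns a dict with "pixels" (480x640x3 uint8, red, green, blue), "range_z" (480x640 float32, m along the optical axis (not along the pixel's ray), 0 where there is no reading), "K" (3x3 intrinsics, pixels), "position" and "attitude" of the camera in the world. Camera axes: x right, y up, looking along -z (the intrinsics and any distortion apply to the point x, -y, -z); pixel columns grow to the right and rows downward; lengths in m; the calibration is good to about 2 mm. A picture is of the moment at which its call begins.
- r.finish_job(): hands the job in, once; it reports no verdict.
The state is a dict: "clock": time; "q": joint angles; "qd": joint speeds; "joint_torque": joint torques, N m; "tool_pos": TCP position; "eef_rot": TCP orientation; "contact_force": force on the tool from outside, world axes, zero at the start; "moment": the same for the moment, N m; "opening": opening from 0.0 (shut) to 1.0 (fully open).
Only numpy, scipy, OpenCV 4.12 (cv2) and the standard library are available. Lean on these libraries where they do the work, as an engineer would, in place of code of your own. Each camera call takes 0.05 s, during which the arm holds its last target. There are 200 camera calls.

TASK

Put the two rectangular printing stamps away in the open wooden box, the heaviest lowest: lay the heavy brass stamp flat on the middle of the box's floor, then the light wooden stamp flat on top of it with its handle up and its board down between the box walls. Set both down, do not drop them, and leave the round stamp where it stands, as it is still in use.

Things in the scene. Friction and masses are not known exactly. Their poses are not given: they have to be found in the camera images.
- box: Open-topped plywood box, fixed to the table, outside 191 (its x) by 151 (its y) by 64 mm high; walls and floor 8 mm thick, so inside 175 by 135 mm and the inner floor is 8 mm above the table. Origin: centre of its underside; z up, x along its long side.
- brass_stamp: The heavy stamp (0.65 to 0.9 kg): a plain oblong block 110 (its x) by 56 (its y) by 40 mm high, thick brass back on top with a flat upper face, copper strip-work below, no handle; it is gripped across its 56 mm width. Origin: centre of its underside; z up, x along its length.
- wood_stamp: The light stamp (0.1 to 0.15 kg): a pale wooden board 140 (its x) by 95 (its y) by 16 mm thick with a darker wooden bar handle on top of its middle, 80 long (its x), 24 wide (its y), from 16 to 46 mm above the underside. Too long to go crosswise into the box. Origin: centre of its underside; z up, x along board and handle.
- round_stamp: Bystander, to be left alone: a round copper strip-work stamp, 90 mm diameter, 24 mm high, with a copper bridge handle up to 58 mm. Origin: centre of its underside, z up. Farther off, beyond the work (x above 0.75 m), stand a dye jar, a metal cup and a brush, not needed.
Mind the look-alikes: they are no part of the job. What is shaped like the brass_stamp but purple or turquoise is not meant. What is meant by the wood_stamp is not red, and is the smaller of those in its own colour.

How it is judged:
On the way:
1. the brass stamp lies flat on the floor of the box (horizontal distance between brass_stamp and box below 0.035 m and z of brass_stamp in the frame of box below 0.013 m and angle between brass_stamp's own z axis and vertical below 0.12 rad), for 0.2 s.
At the end, for the whole second after the job is handed in: Brass stamp flat (7 degrees) on the box floor; wooden stamp on top of it, handle up, level (6 degrees), down between the walls (underside 42 to 54 mm above the table); the centres of both within 35 mm of the box's centre; both at rest (all of step 1 and horizontal distance between wood_stamp and box below 0.035 m and z of wood_stamp in the frame of box between 0.042 and 0.054 m and angle between wood_stamp's own z axis and vertical below 0.1 rad and linear speed of each of brass_stamp, wood_stamp below 0.02 m/s); the robot touches nothing.
It fails at once if the round stamp is moved more than 30 mm or tipped (distance of round_stamp from where it was at the start of the episode above 0.03 m or angle between round_stamp's own z axis and vertical above 0.3 rad).
It fails at once if a stamp is dropped into the box (falls faster than 0.6 m/s, a fall of about 20 mm, close above its place) ((horizontal distance between brass_stamp and box below 0.05 m and z of brass_stamp in the frame of box below 0.08 m and linear speed of brass_stamp above 0.6 m/s) or (horizontal distance between wood_stamp and box below 0.05 m and z of wood_stamp in the frame of box below 0.12 m and linear speed of wood_stamp above 0.6 m/s)).
It also fails if it takes over 64 s, if anything falls off the work surface, if the arm or the gripper's body presses on something with over 40 N, if the wrist force passes 120 N, or if a joint passes its speed limit or range.

## Working session

There is one attempt and no reset: what is moved stays moved. The work goes in short steps, Python scripts to look and compute and a shell command to move; the robot and the scene stay as the last step left them, time stands still between calls to the robot, and variables do not carry over. Pictures are saved under pics/ and viewed, about 8 in all and at most 12, crops included, and the job is handed in when it is done.

```bash
ls; mkdir -p pics
cat > h.py <<'E'
import numpy as np,cv2
from scipy.spatial.transform import Rotation as R
from plant import r
def snap(n,name):
    s=r.snapshot(n); cv2.imwrite(f'pics/{name}.png',s['pixels'][:,:,::-1]); np.savez(f'pics/{name}.npz',**s); return s
def cloud(s):
    K=s['K'];d=s['range_z'];v,u=np.mgrid[:480,:640]
    p=np.stack([(u-K[0,2])/K[0,0]*d,-(v-K[1,2])/K[1,1]*d,-d],-1)
    a=np.array(s['attitude']);M=a if a.shape==(3,3) else R.from_quat(a).as_matrix()
    w=p@M.T+np.array(s['position']); w[d==0]=np.nan
    return w
E
python3 - <<'E'
from h import *
print(r.tips_ahead,r.get_state())
for n in('scene','side'):
    s=snap(n,n);print(s['K'],s['position'],s['attitude'],[k for k in s])
E
```

```text
pics
0.019 {'clock': 0.0, 'q': array([ 1.23380758,  0.6899723 , -0.19451168,  1.56631057,  0.1572854 ,
        0.90249923, -0.21507548]), 'qd': array([ 0.00042807, -0.00043056, -0.00077873,  0.00246296, -0.00121091,
        0.00236688, -0.00072336]), 'joint_torque': array([-2.91498609e-04, -5.27549922e+01, -1.26637179e+00, -1.53424072e+01,
       -5.25183161e-02,  6.56997581e-03,  1.59536662e-04]), 'tool_pos': array([ 0.22621685, -0.58199964,  0.25692614]), 'eef_rot': array([ 9.82854570e-01,  1.84380272e-01, -2.24893358e-04, -8.71372457e-04]), 'contact_force': array([-1.06885081,  0.25668204, -0.48686152]), 'moment': array([ 0.06894967, -0.01192071, -0.01163043]), 'opening': 0.9993237557253584}
[[559.23543808   0.         322.12347558]
 [  0.         559.23543808 233.21409911]
 [  0.           0.           1.        ]] [ 1.14608822 -0.19639118  0.88860884] [0.2515266  0.18566301 0.5676621  0.76159265] ['pixels', 'range_z', 'K', 'position', 'attitude']
[[499.59064534   0.         323.85223456]
 [  0.         499.59064534 241.31968853]
 [  0.           0.           1.        ]] [0.13464451 0.53128719 0.77089245] [-0.10857823  0.3343428   0.88328478 -0.31021552] ['pixels', 'range_z', 'K', 'position', 'attitude']
```

View pics/scene.png

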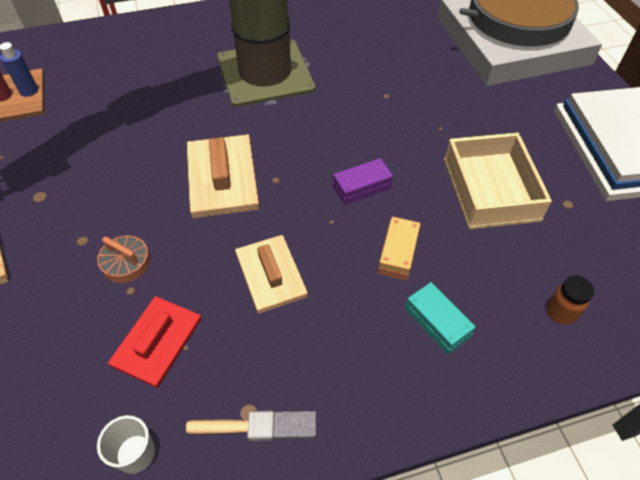

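View pics/side.png

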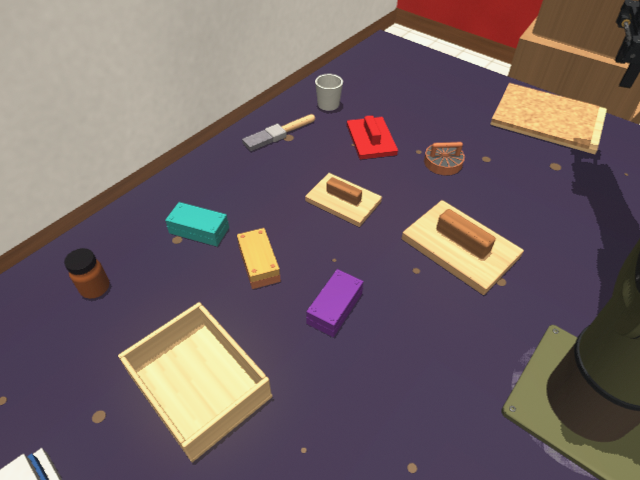

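Candidates in the scene view:
- **Wood stamp:** pale boards at (221,175) and (270,272), red at (155,340). The smaller pale one, (270,272), fits.
- **Brass stamp:** yellow block at (400,246), purple at (362,180), turquoise at (440,316). The yellow/brass one fits.

I'll measure both and the box, and confirm the choice in a crop.

Run:
```python
from h import *
for n,seeds in (('scene',dict(brass=(400,240),wood=(255,285),woodbig=(205,190),box=(495,180),round=(123,258),purple=(362,178),turq=(440,310))),('side',dict(brass=(258,252),wood=(330,202),box=(195,380),purple=(335,300),round=(445,158)))):
    s=dict(np.load(f'pics/{n}.npz'));w=cloud(s);
    m=((w[...,2]>0.007)&(w[...,2]<.2)).astype(np.uint8)
    nl,l=cv2.connectedComponents(m,connectivity=4)
    for k,(u,v) in seeds.items():
        if l[v,u]==0: print(n,k,'none',w[v,u]);continue
        P=w[l==l[v,u]];z=P[:,2]
        if k=='box': T=P[(z>.055)]
        elif k.startswith('wood'):T=P[(z>.011)&(z<.02)]
        else: T=P[z>np.percentile(z,70)-.006]
        c,sz,a=cv2.minAreaRect((T[:,:2]*1000).astype(np.float32))
        print(n,k,len(P),'zmed',np.median(T[:,2]).round(4),'c',np.round(c,1),'size',np.round(sz,1),'ang',round(a,1))
a=cv2.imread('pics/scene.png')[120:320,180:460]
cv2.imwrite('pics/crop.png',cv2.resize(a,None,fx=2.8,fy=2.8))
```

```text
scene brass 1706 zmed 0.0397 c [607.4 119.7] size [ 56.  113.3] ang 57.5
scene wood 3392 zmed 0.0158 c [ 584.1 -125.6] size [143.2  95.3] ang 4.7
scene woodbig 4854 zmed 0.0186 c [ 319.4 -167.7] size [136.1 204.2] ang 83.3
scene box none [0.49302623 0.38243943 0.00651516]
scene round 1846 zmed 0.0236 c [ 480.1 -382.6] size [92.  90.1] ang 33.0
scene purple 1671 zmed 0.0396 c [428.1 107.8] size [ 60.9 110.8] ang 7.9
scene turq 2471 zmed 0.0396 c [764.8 132.4] size [110.9  58.9] ang 20.1
side brass 1659 zmed 0.0396 c [606.5 123. ] size [ 56.3 113.5] ang 57.5
side wood 2097 zmed 0.0155 c [ 583.9 -123.5] size [140.6  99.6] ang 4.2
side box none [0.51674106 0.36761062 0.00621927]
side purple 2100 zmed 0.0396 c [427.6 111.1] size [ 56.5 111.8] ang 8.4
side round 1008 zmed 0.0235 c [ 475.4 -372.6] size [89.9 79.8] ang 31.4
```

View pics/crop.png

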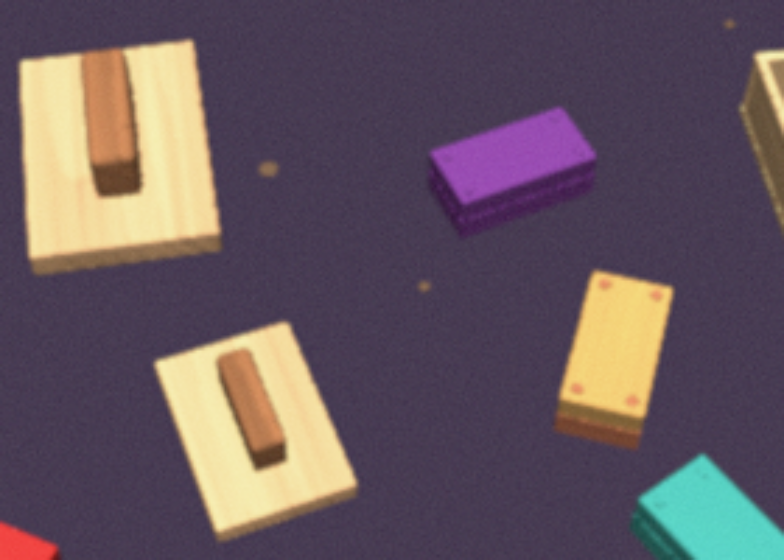

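The crop confirms it: the small pale board with handle (crop 255,430) and the brass block with copper below (crop 615,345) are the ones meant. Next, the box.

Run:
```python
from h import *
for n in('scene','side'):
    s=dict(np.load(f'pics/{n}.npz'));w=cloud(s)
    T=w[(w[...,2]>.058)&(w[...,2]<.07)&(w[...,0]>.35)&(w[...,0]<.75)&(w[...,1]>.22)&(w[...,1]<.55)]
    c,sz,a=cv2.minAreaRect((T[:,:2]*1000).astype(np.float32))
    print(n,len(T),np.round(c,1),np.round(sz,1),round(a,2),np.median(T[:,2]))
st=r.get_state();M=R.from_quat(st['eef_rot']).as_matrix();print('tool y yaw',np.degrees(np.arctan2(M[1,1],M[0,1])),'pos',st['tool_pos'],st['clock'])
```

```text
scene 1234 [510.3 365.9] [154.  195.6] 80.9 0.06270957762629464
side 2317 [508.3 368.2] [151.2 192.8] 80.95 0.063081427585152
tool y yaw -68.74999703076962 pos [ 0.22624917 -0.58204953  0.25697489] 0.1
```

```bash
python3 -m inch '[[0.55,1,0,0.75,80],[0.55,1,0,0.75,80],[0.55,1,0,0.75,80],[0.55,1,0,0.75,80],[0.55,1,0,0.75,80]]' 45 && python3 -m inch '[[0.55,1,0,0.75,80],[0.55,1,0,0.75,80],[0.55,1,0,0.75,80],[0.55,1,0,0.75,80],[0.55,1,0,0.75,80]]'
```

```text
clock: 0.6
tool_pos: [0.2955, -0.4563, 0.2574]
eef_rot: [0.927, 0.374, -0.0, -0.0]
contact_force: [1.0, -0.4, 1.0]
opening: 0.909
clock: 1.1
tool_pos: [0.3642, -0.3314, 0.2576]
eef_rot: [0.837, 0.548, -0.0, -0.0]
contact_force: [1.4, -0.3, -0.4]
opening: 0.907
```

```bash
python3 -m inch '[[0.55,1,0,0.75,80],[0.55,1,0,0.75,80],[0.55,1,0,0.75,80],[0.55,1,0,0.75,80],[0.55,1,0,0.75,80]]' && python3 -m inch '[[0.55,1,-0.2,0.75,80],[0.55,1,-0.2,0.75,80],[0.55,1,-0.2,0.75,80],[0.55,1,-0.2,0.75,80],[0.55,1,-0.2,0.75,80]]' && python3 -m inch '[[0.55,1,-0.2,0.75,80],[0.55,1,-0.2,0.75,80],[0.55,1,-0.2,0.75,80],[0.55,1,-0.2,0.75,80],[0.55,1,-0.2,0.75,80]]' && python3 -m inch '[[0.45,1,0,0.75,80],[0.45,1,0,0.75,80],[0.4,1,0,0.75,80],[0,0,0,0,80],[0,0,0,0,80]]'
python3 - <<'E'
from h import *
st=r.get_state();M=R.from_quat(st['eef_rot']).as_matrix();print('tool y yaw',np.degrees(np.arctan2(M[1,1],M[0,1])),'pos',st['tool_pos'],st['q'])
s=snap('wrist','w1');w=cloud(s)
z=w[...,2];m=((z>.033)&(z<.046)&(abs(w[...,0]-.607)<.1)&(abs(w[...,1]-.121)<.1)).astype(np.uint8)
cs=max(cv2.findContours(m,0,1)[0],key=cv2.contourArea)[:,0]
c,sz,a=cv2.minAreaRect((w[cs[:,1],cs[:,0],:2]*1000).astype(np.float32));print(c,sz,a)
E
```

```text
clock: 1.6
tool_pos: [0.433, -0.2065, 0.2576]
eef_rot: [0.714, 0.7, -0.0, -0.0]
contact_force: [-0.4, 0.4, -0.5]
opening: 0.905
clock: 2.1
tool_pos: [0.5017, -0.0816, 0.2323]
eef_rot: [0.563, 0.826, -0.0, -0.0]
contact_force: [0.8, -0.2, -0.5]
opening: 0.906
clock: 2.6
tool_pos: [0.5705, 0.0433, 0.2071]
eef_rot: [0.391, 0.92, -0.0, -0.0]
contact_force: [-0.7, -0.6, 0.0]
opening: 0.906
clock: 3.1
tool_pos: [0.6023, 0.1174, 0.2072]
eef_rot: [0.282, 0.959, -0.0, -0.0]
contact_force: [-0.6, -0.5, -0.2]
opening: 0.908
tool y yaw 57.24442586955172 pos [0.60234761 0.11742428 0.20716443] [ 0.10816     0.81446795 -0.69961882  1.63521861  0.62455779  0.92909774
  0.17549511]
(604.872314453125, 121.56742095947266) (56.082969665527344, 110.07997131347656) 57.715606689453125
```

View pics/w1.png

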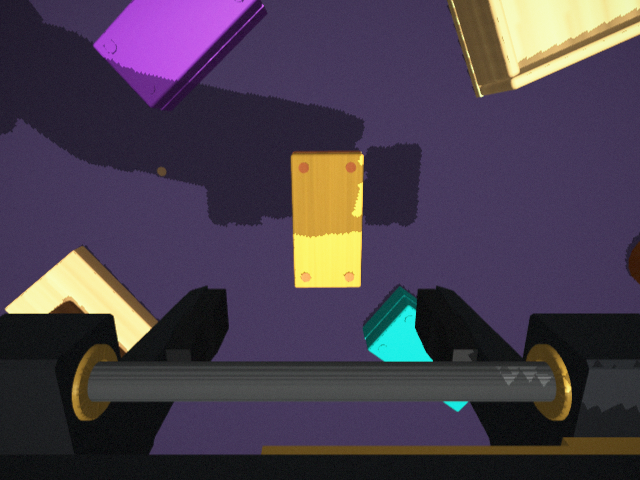

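The wrist view shows the brass block (pixel 327,220) square between the jaws, with clear space around it. I'll descend.

```bash
python3 -m inch '[[0.1,0.16,-1,0.08,80],[0,0,-1,0,80],[0,0,-1,0,80],[0,0,-1,0,80],[0,0,-1,0,80]]' && python3 -m inch '[[0,0,-0.8,0,80],[0,0,-0.8,0,80],[0,0,-0.5,0,80],[0,0,-0.15,0,80],[0,0,0,0,80]]' && python3 -m inch '[[0,0,0,0,40],[0,0,0,0,40],[0,0,0,0,40],[0,0,0,0,40],[0,0,0,0,40]]' 55 && python3 -m inch '[[0,0,0,0,40],[0,0,0,0,40],[0,0,0.1,0,40],[0,0,0.3,0,40],[0,0,0.6,0,40]]'
```

```text
clock: 3.65
tool_pos: [0.605, 0.1191, 0.0817]
eef_rot: [0.279, 0.96, -0.001, 0.0]
contact_force: [0.4, 0.0, -0.0]
opening: 0.909
clock: 4.15
tool_pos: [0.6052, 0.1207, 0.0264]
eef_rot: [0.278, 0.96, -0.0, -0.0]
contact_force: [-0.2, -0.1, -0.3]
opening: 0.906
clock: 4.65
tool_pos: [0.6054, 0.1212, 0.0271]
eef_rot: [0.278, 0.961, -0.0, 0.0]
contact_force: [-0.4, -0.8, 6.9]
opening: 0.624
clock: 5.15
tool_pos: [0.6038, 0.1209, 0.0505]
eef_rot: [0.278, 0.961, -0.001, -0.002]
contact_force: [-0.3, 0.1, -7.4]
opening: 0.632
```

```bash
python3 -m inch '[[0,0,0.8,0,40],[0,0,0.9,0,40],[-0.2,0.3,0.9,0.2,40],[-0.3,0.6,0.9,0.4,40],[-0.4,0.9,0.3,0.4,40]]' && python3 -m inch '[[-0.4,1,0,0.4,40],[-0.4,1,0,0.4,40],[-0.4,1,0,0.4,40],[-0.4,1,0,0.4,40],[-0.4,1,0,0.4,40]]' && python3 -m inch '[[-0.4,1,0,0.4,40],[-0.3,1,0,0.4,40],[-0.2,0.6,0,0.1,40],[-0.1,0.3,0,0,40],[-0.1,0.1,0,0,40]]' && python3 -m inch '[[0,0,0,0,40],[0,0,0,0,40]]'
python3 - <<'E'
from h import *
st=r.get_state();M=R.from_quat(st['eef_rot']).as_matrix();print('tool y yaw',np.degrees(np.arctan2(M[1,1],M[0,1])),'pos',st['tool_pos'],st['q'])
snap('side','s2')
E
```

```text
clock: 5.65
tool_pos: [0.5841, 0.1657, 0.1495]
eef_rot: [0.228, 0.974, 0.001, 0.002]
contact_force: [1.0, 1.0, -7.1]
opening: 0.63
clock: 6.15
tool_pos: [0.532, 0.2922, 0.1472]
eef_rot: [0.123, 0.992, -0.0, -0.0]
contact_force: [0.4, 0.8, -6.3]
opening: 0.631
clock: 6.65
tool_pos: [0.5053, 0.3665, 0.1466]
eef_rot: [0.078, 0.997, -0.0, 0.0]
contact_force: [-0.3, -0.5, -6.9]
opening: 0.634
clock: 6.85
tool_pos: [0.5061, 0.3646, 0.1463]
eef_rot: [0.078, 0.997, -0.001, 0.0]
contact_force: [0.5, -0.8, -6.9]
opening: 0.63
tool y yaw 81.0102374817972 pos [0.50606719 0.36463263 0.14628252] [-0.3208287   0.91853556 -0.71833528  1.64608002  0.75209053  0.87513377
  0.06444608]
```

View pics/s2.png

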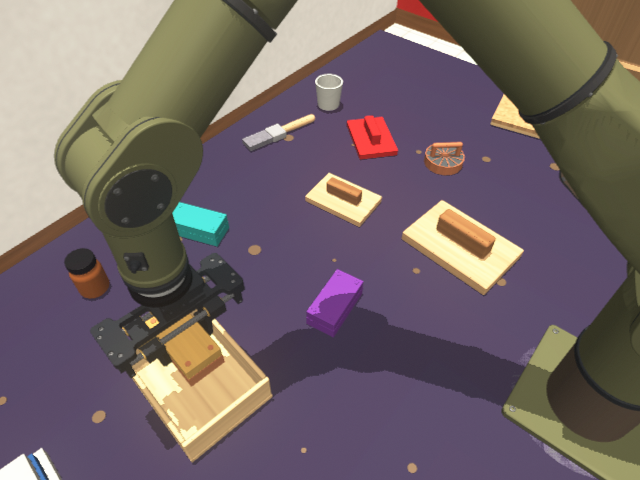

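The block (195,350) hangs level and square over the box. Lowering it slowly.

```bash
python3 -m inch '[[0.1,0.1,-0.6,0,40],[0,0,-0.8,0,40],[0,0,-0.8,0,40],[0,0,-0.8,0,40],[0,0,-0.6,0,40]]' && python3 -m inch '[[0,0,-0.3,0,40],[0,0,-0.2,0,40],[0,0,-0.1,0,40],[0,0,0,0,40],[0,0,0,0,40]]' && python3 -m inch '[[0,0,-0.1,0,40],[0,0,0,0,40]]'
```

```text
clock: 7.4
tool_pos: [0.5077, 0.3678, 0.0541]
eef_rot: [0.078, 0.997, -0.001, -0.001]
contact_force: [-0.4, -0.0, -7.3]
opening: 0.629
clock: 7.9
tool_pos: [0.5081, 0.3694, 0.0422]
eef_rot: [0.077, 0.997, 0.001, 0.0]
contact_force: [0.1, -0.3, -6.9]
opening: 0.63
clock: 8.1
tool_pos: [0.5078, 0.3689, 0.0391]
eef_rot: [0.077, 0.997, 0.0, 0.0]
contact_force: [-0.2, -0.1, -7.3]
opening: 0.632
```

```bash
python3 -m inch '[[0,0,-0.1,0,40],[0,0,0,0,40]]';python3 -m inch '[[0,0,-0.05,0,40],[0,0,0,0,40]]' ; python3 -m inch '[[0,0,-0.05,0,40],[0,0,0,0,40]]'
```

```text
clock: 8.3
tool_pos: [0.5076, 0.3688, 0.0362]
eef_rot: [0.077, 0.997, -0.0, -0.0]
contact_force: [-0.6, -0.2, -8.1]
opening: 0.632
clock: 8.5
tool_pos: [0.5078, 0.369, 0.0352]
eef_rot: [0.077, 0.997, 0.0, 0.0]
contact_force: [-1.6, 0.4, -7.6]
opening: 0.63
clock: 8.7
tool_pos: [0.5078, 0.3691, 0.0352]
eef_rot: [0.077, 0.997, -0.0, 0.0]
contact_force: [-0.9, -2.7, 4.2]
opening: 0.629
```

Contact. Release, lift and check.

```bash
python3 -m inch '[[0,0,0,0,60],[0,0,0,0,66],[0,0,0,0,72],[0,0,0,0,72],[0,0,0,0,72]]' && python3 -m inch '[[0,0,0.2,0,72],[0,0,0.6,0,72],[0,0,0.9,0,72],[0,0,1,0,72],[0,0,1,0,72]]' && python3 -m inch '[[0,0,1,0,72],[0,0,1,0,72],[0,0,0.6,0,72],[0,0,0.3,0,72],[0,0,0,0,72]]'
python3 - <<'E'
from h import *
s=snap('wrist','w2');w=cloud(s);z=w[...,2]
for lo,hi in((.042,.053),(.058,.07)):
    T=w[(z>lo)&(z<hi)&(abs(w[...,0]-.509)<.13)&(abs(w[...,1]-.367)<.12)]
    if lo<.05:T=T[(abs(T[:,0]-.509)<.07)&(abs(T[:,1]-.367)<.045)]
    print(len(T),cv2.minAreaRect((T[:,:2]*1000).astype(np.float32)),np.median(T[:,2]))
    A=np.c_[T[:,:2],np.ones(len(T))];print('slope',np.linalg.lstsq(A,T[:,2],rcond=None)[0][:2])
E
```

```text
clock: 9.2
tool_pos: [0.5078, 0.3691, 0.034]
eef_rot: [0.077, 0.997, 0.0, 0.0]
contact_force: [-0.0, 0.3, 0.4]
opening: 0.81
clock: 9.7
tool_pos: [0.5077, 0.3692, 0.1286]
eef_rot: [0.077, 0.997, 0.0, 0.0]
contact_force: [0.1, 0.9, 0.0]
opening: 0.816
clock: 10.2
tool_pos: [0.508, 0.3692, 0.2]
eef_rot: [0.077, 0.997, 0.001, 0.001]
contact_force: [0.3, 0.7, -0.2]
opening: 0.816
10248 ((506.92431640625, 369.830078125), (56.2714729309082, 109.05256652832031), 81.18706512451172) 0.048018086805829696
slope [ 0.00148728 -0.00023492]
9746 ((506.58935546875, 367.7325134277344), (151.5994873046875, 190.43719482421875), 81.15626525878906) 0.06348026026165599
slope [-0.00331895 -0.00036134]
```

View pics/w2.png

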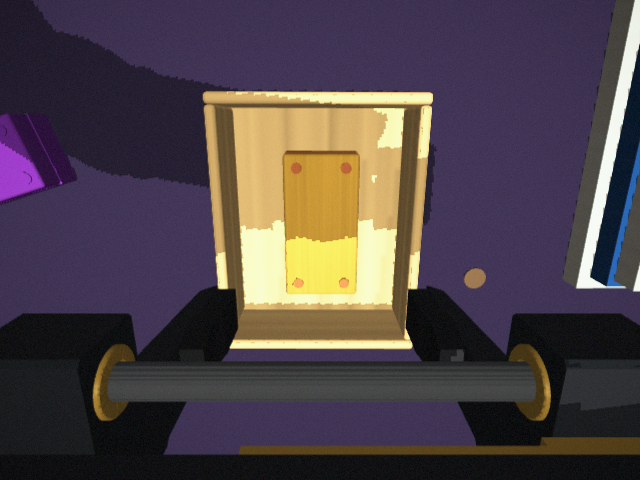

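The brass lies flat (top 48 mm) at the middle of the box (pixel 320,222), within 2 mm and aligned. On to the wood stamp.

```bash
python3 -m inch '[[0.15,-0.6,0,0.1,60],[0.15,-1,0,0.1,60],[0.15,-1,0,0.1,60],[0.15,-1,0,0.1,60],[0.15,-1,0,0.1,60]]' && python3 -m inch '[[0.15,-1,0,0.1,60],[0.15,-1,0,0.1,60],[0.15,-1,0,0.1,60],[0.15,-1,0,0.1,60],[0.15,-1,0,0.1,60]]' && python3 -m inch '[[0.15,-1,0,0.1,60],[0.15,-1,0,0.1,60],[0.15,-1,0,0.1,60],[0.15,-1,0,0.1,60],[0.15,-1,0,0.1,60]]' && python3 -m inch '[[0.15,-1,0,0.1,60],[0.15,-1,0,0.2,60],[0.15,-1,0,0.2,60],[0.15,-1,0,0.2,60],[0.15,-0.9,0,0.2,60]]' && python3 -m inch '[[0,-0.2,0,0,60],[0,0,0,0,60],[0,0,0,0,60]]'
python3 - <<'E'
from h import *
st=r.get_state();M=R.from_quat(st['eef_rot']).as_matrix();print('tool y yaw',np.degrees(np.arctan2(M[1,1],M[0,1])),'pos',st['tool_pos'])
s=snap('wrist','w3');w=cloud(s);z=w[...,2]
n=(abs(w[...,0]-.584)<.11)&(abs(w[...,1]+.1245)<.09)
for lo,hi in((.012,.02),(.04,.052)):
    T=w[(z>lo)&(z<hi)&n];print(len(T),cv2.minAreaRect((T[:,:2]*1000).astype(np.float32)),np.median(T[:,2]))
E
```

```text
clock: 10.75
tool_pos: [0.5263, 0.251, 0.1976]
eef_rot: [0.051, 0.999, -0.001, -0.001]
contact_force: [-0.1, -0.0, -0.2]
opening: 0.681
clock: 11.25
tool_pos: [0.5447, 0.1261, 0.1977]
eef_rot: [0.025, 1.0, -0.001, -0.001]
contact_force: [0.3, -0.6, -0.0]
opening: 0.681
clock: 11.75
tool_pos: [0.5631, 0.0012, 0.1977]
eef_rot: [-0.001, 1.0, -0.0, -0.001]
contact_force: [0.6, 0.2, -1.5]
opening: 0.681
clock: 12.25
tool_pos: [0.5814, -0.1215, 0.1975]
eef_rot: [-0.048, 0.999, -0.0, -0.002]
contact_force: [0.1, -0.2, 0.1]
opening: 0.68
clock: 12.55
tool_pos: [0.5822, -0.1222, 0.1988]
eef_rot: [-0.049, 0.999, 0.001, -0.0]
contact_force: [0.1, 0.1, 0.5]
opening: 0.683
tool y yaw 95.61159560982793 pos [ 0.58219753 -0.12219826  0.19875605]
15182 ((581.6980590820312, -124.35001373291016), (139.90859985351562, 95.23978424072266), 4.815409183502197) 0.015997401196163608
3129 ((581.257568359375, -124.333740234375), (79.22743225097656, 23.92500877380371), 4.7986955642700195) 0.04575311427547818
```

View pics/w3.png

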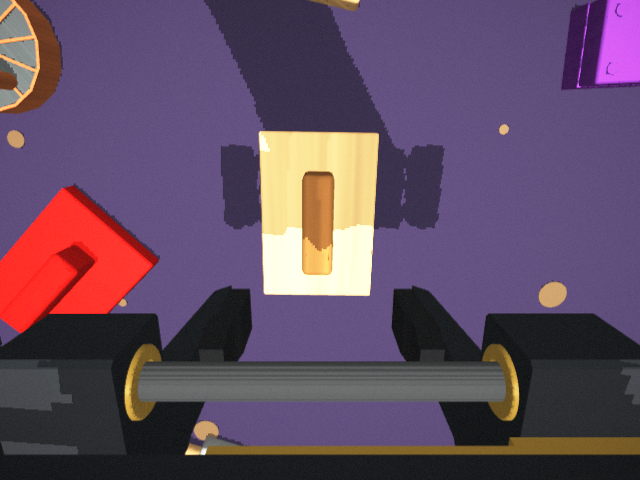

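The handle (318,222) is centred between the jaws. Descend and grip.

```bash
python3 -m inch '[[0,-0.08,-0.8,-0.13,60],[0,0,-1,0,60],[0,0,-1,0,60],[0,0,-1,0,60],[0,0,-1,0,60]]' && python3 -m inch '[[0,0,-0.8,0,60],[0,0,-0.5,0,60],[0,0,-0.2,0,60],[0,0,0,0,60],[0,0,0,0,60]]'
```

```text
clock: 13.1
tool_pos: [0.5828, -0.1238, 0.0783]
eef_rot: [-0.043, 0.999, 0.0, 0.0]
contact_force: [0.1, -0.2, -0.8]
opening: 0.678
clock: 13.6
tool_pos: [0.5834, -0.1252, 0.0424]
eef_rot: [-0.042, 0.999, 0.0, 0.001]
contact_force: [-0.8, 0.6, -0.2]
opening: 0.679
```

```bash
python3 -m inch '[[-0.05,0,-0.13,0,60],[0,0,0,0,60],[0,0,0,0,10],[0,0,0,0,10],[0,0,0,0,10]]' 30 && python3 -m inch '[[0,0,0,0,10],[0,0,0,0,10],[0,0,0,0,10],[0,0,0,0,10],[0,0,0,0,10]]' && python3 -m inch '[[0,0,0.2,0,10],[0,0,0.6,0,10],[0,0,0.9,0,10],[0,0,0.6,0,10],[0,0,0,0,10]]'
```

```text
clock: 14.1
tool_pos: [0.5816, -0.1256, 0.0384]
eef_rot: [-0.041, 0.999, 0.0, 0.0]
contact_force: [1.2, -0.1, -0.1]
opening: 0.43
clock: 14.6
tool_pos: [0.5815, -0.1255, 0.0383]
eef_rot: [-0.041, 0.999, 0.0, 0.0]
contact_force: [0.0, -0.4, 0.4]
opening: 0.27
clock: 15.1
tool_pos: [0.5832, -0.1253, 0.0986]
eef_rot: [-0.041, 0.999, -0.0, 0.002]
contact_force: [0.8, 0.5, -1.8]
opening: 0.269
```

```bash
python3 -m inch '[[0,0.3,0.8,0,10],[-0.1,0.6,0.8,-0.1,10],[-0.1,0.9,0.8,-0.1,10],[-0.15,1,0.6,-0.1,10],[-0.15,1,0.3,-0.1,10]]' && python3 -m inch '[[-0.15,1,0,-0.1,10],[-0.15,1,0,-0.1,10],[-0.15,1,0,-0.1,10],[-0.15,1,0,-0.1,10],[-0.15,1,0,-0.1,10]]' && python3 -m inch '[[-0.15,1,0,-0.1,10],[-0.15,1,0,-0.1,10],[-0.15,1,0,-0.1,10],[-0.15,1,0,-0.1,10],[-0.15,1,0,-0.1,10]]' && python3 -m inch '[[-0.15,1,0,-0.1,10],[-0.15,1,0,-0.1,10],[-0.15,1,0,-0.1,10],[-0.15,0.9,0,-0.2,10],[-0.15,0.7,0,-0.2,10]]' && python3 -m inch '[[-0.1,0.3,0,-0.1,10],[0,0,0,0,10],[0,0,0,0,10]]'
python3 - <<'E'
from h import *
st=r.get_state();M=R.from_quat(st['eef_rot']).as_matrix();print('tool y yaw',np.degrees(np.arctan2(M[1,1],M[0,1])),'pos',st['tool_pos'])
s=snap('wrist','w4')
snap('side','s4');
E
python3 -c "
import cv2,numpy as np
a=cv2.imread('pics/w4.png');b=cv2.imread('pics/s4.png')
cv2.imwrite('pics/both.png',np.hstack([cv2.resize(a,(400,300)),cv2.resize(b[230:470,80:400],(400,300))]))"
```

```text
clock: 15.6
tool_pos: [0.5691, -0.0297, 0.1792]
eef_rot: [-0.02, 1.0, 0.0, 0.001]
contact_force: [-0.3, -0.5, -1.7]
opening: 0.271
clock: 16.1
tool_pos: [0.5497, 0.0951, 0.1778]
eef_rot: [0.006, 1.0, -0.0, -0.0]
contact_force: [0.2, 0.1, -1.6]
opening: 0.27
clock: 16.6
tool_pos: [0.531, 0.2201, 0.1777]
eef_rot: [0.032, 0.999, -0.0, -0.0]
contact_force: [0.8, 0.3, -1.0]
opening: 0.266
clock: 17.1
tool_pos: [0.512, 0.3359, 0.1778]
eef_rot: [0.068, 0.998, 0.0, -0.0]
contact_force: [0.3, -0.4, -1.6]
opening: 0.272
clock: 17.4
tool_pos: [0.5106, 0.3406, 0.1778]
eef_rot: [0.074, 0.997, -0.001, 0.0]
contact_force: [-0.1, 0.2, -0.8]
opening: 0.272
tool y yaw 81.52186589684563 pos [0.5105541  0.34055293 0.17781447]
```

View pics/both.png

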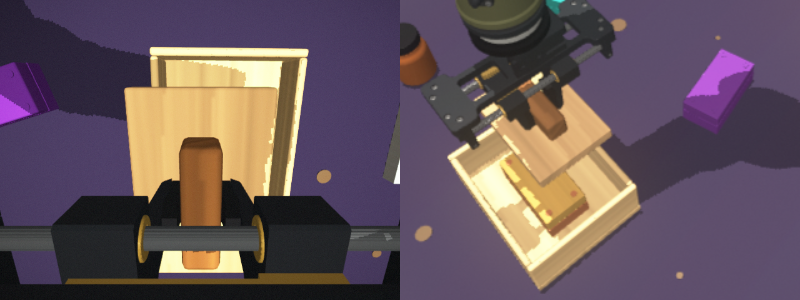

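The board is held handle up, 27 mm short in y. I'll correct that and measure its tilt and centre before lowering.

```bash
python3 -m inch '[[-0.14,0.5,0,-0.07,10],[0,0.4,0,0,10],[0,0.2,0,0,10],[0,0,0,0,10],[0,0,0,0,10]]'
python3 - <<'E'
from h import *
w=cloud(snap('side','s5'));w2=cloud(snap('wrist','w5'));zt=r.get_state()['tool_pos'][2]-.038+.016
for W in(w,w2):
    z=W[...,2];m=(abs(z-zt)<.012)&(abs(W[...,0]-.507)<.1)&(abs(W[...,1]-.368)<.08)
    nl,l,st,_=cv2.connectedComponentsWithStats(m.astype(np.uint8));k=1+st[1:,4].argmax()
    T=W[l==k];print(len(T),cv2.minAreaRect((T[:,:2]*1000).astype(np.float32)),np.median(T[:,2])-zt)
    f=T[abs(T[:,2]-np.median(T[:,2]))<.008];print(np.linalg.lstsq(np.c_[f[:,:2],np.ones(len(f))],f[:,2],rcond=None)[0])
E
```

```text
clock: 18.0
tool_pos: [0.5067, 0.3695, 0.1782]
eef_rot: [0.077, 0.997, -0.0, 0.0]
contact_force: [-0.9, -0.1, -0.7]
opening: 0.274
3451 ((490.35931396484375, 373.7286071777344), (95.18962860107422, 105.22530364990234), 81.08281707763672) -0.0005675802623081871
[ 0.01399406 -0.00560217  0.15093319]
32965 ((476.8548278808594, 374.4934387207031), (95.48460388183594, 78.54750061035156), 81.20120239257812) -0.0002722302152043943
[ 0.0054662  -0.00246515  0.15423566]
```

The board is level (under 1°) and centred within 2 mm of the box axes. Lowering.

```bash
python3 -m inch '[[0,-0.05,-0.6,0,10],[0,0,-0.8,0,10],[0,0,-0.8,0,10],[0,0,-0.7,0,10],[0,0,-0.4,0,10]]' && python3 -m inch '[[0,0,-0.1,0,10],[0,0,0,0,10],[0,0,0,0,10]]' && python3 -m inch '[[0,0,-0.05,0,10],[0,0,0,0,10]]'
```

```text
clock: 18.6
tool_pos: [0.5062, 0.3671, 0.0934]
eef_rot: [0.077, 0.997, -0.001, -0.001]
contact_force: [0.1, -0.3, -1.8]
opening: 0.269
clock: 18.9
tool_pos: [0.5071, 0.3688, 0.094]
eef_rot: [0.077, 0.997, 0.001, 0.0]
contact_force: [-0.1, -0.1, -0.4]
opening: 0.272
clock: 19.1
tool_pos: [0.507, 0.3684, 0.0925]
eef_rot: [0.077, 0.997, 0.0, 0.0]
contact_force: [0.5, 0.2, -0.3]
opening: 0.269
```

```bash
python3 -m inch '[[0,0,-0.12,0,10],[0,0,0,0,10]]'; python3 -m inch '[[0,0,-0.08,0,10],[0,0,0,0,10]]';  python3 -m inch '[[0,0,-0.06,0,10],[0,0,0,0,10],[0,0,0,0,10]]'
```

```text
clock: 19.3
tool_pos: [0.5067, 0.368, 0.0888]
eef_rot: [0.077, 0.997, -0.0, -0.0]
contact_force: [-0.8, -0.9, -1.3]
opening: 0.271
clock: 19.5
tool_pos: [0.5067, 0.3681, 0.0867]
eef_rot: [0.077, 0.997, -0.0, -0.0]
contact_force: [-0.8, -0.7, -1.1]
opening: 0.274
clock: 19.8
tool_pos: [0.5068, 0.3682, 0.0863]
eef_rot: [0.077, 0.997, -0.0, 0.0]
contact_force: [0.5, -1.3, 5.1]
opening: 0.266
```

Contact at 86 mm, as expected. Release and lift clear.

```bash
python3 -m inch '[[0,0,0,0,32],[0,0,0,0,45],[0,0,0,0,60],[0,0,0,0,60],[0,0,0,0,60]]' && python3 -m inch '[[0,0,0.3,0,60],[0,0,0.8,0,60],[0,0,1,0,60],[0,0,1,0,60],[0,0,1,0,60]]' && python3 -m inch '[[0,0,0.9,0,60],[0,0,0.6,0,60],[0,0,0,0,60],[0,0,0,0,60],[0,0,0,0,60]]'
python3 - <<'E'
from h import *
W=cloud(snap('wrist','w6'));z=W[...,2];n=(abs(W[...,0]-.507)<.1)&(abs(W[...,1]-.368)<.085)
for lo,hi,nm in((.057,.0625,'x'),(.059,.07,'board'),(.085,.1,'handle')):
    T=W[n&(z>lo)&(z<hi)];print(nm,len(T),cv2.minAreaRect((T[:,:2]*1000).astype(np.float32)),np.median(T[:,2]))
u=np.array([.155,.988]);v=np.array([.988,-.155]);d=W[...,:2]-[.507,.368]
T=W[n&(abs(d@v)<.065)&(abs(d@u)<.043)&(abs(d@u)>.018)&(z>.03)&(z<.08)]
print(len(T),np.median(T[:,2]),np.linalg.lstsq(np.c_[T[:,:2],np.ones(len(T))],T[:,2],rcond=None)[0])
w=cloud(snap('scene','s6'));T=w[(w[...,2]>.017)&(w[...,2]<.03)&(abs(w[...,0]-.48)<.08)&(abs(w[...,1]+.382)<.08)]
print('round',cv2.minAreaRect((T[:,:2]*1000).astype(np.float32)))
E
```

```text
clock: 20.3
tool_pos: [0.5067, 0.3682, 0.0854]
eef_rot: [0.077, 0.997, 0.0, -0.0]
contact_force: [-0.9, -0.1, -0.4]
opening: 0.675
clock: 20.8
tool_pos: [0.5066, 0.3683, 0.1895]
eef_rot: [0.077, 0.997, 0.0, 0.0]
contact_force: [0.9, -0.1, 0.8]
opening: 0.682
clock: 21.3
tool_pos: [0.5064, 0.3674, 0.2242]
eef_rot: [0.077, 0.997, -0.001, -0.001]
contact_force: [0.6, -1.0, -1.0]
opening: 0.68
x 2247 ((506.63458251953125, 367.4464111328125), (151.1687774658203, 190.30831909179688), 80.95886993408203) 0.0615394478912365
board 24740 ((506.63458251953125, 367.4464111328125), (151.1687774658203, 190.30831909179688), 80.95886993408203) 0.06389768104702595
handle 3625 ((506.4894714355469, 368.9888916015625), (24.007713317871094, 78.9312973022461), 81.1806640625) 0.09375018893791576
10382 0.06404303699336325 [-0.00017446 -0.00069785  0.06439165]
round ((480.3152770996094, -382.2832946777344), (93.0304946899414, 89.92906951904297), 36.86138153076172)
```

View pics/w6.png

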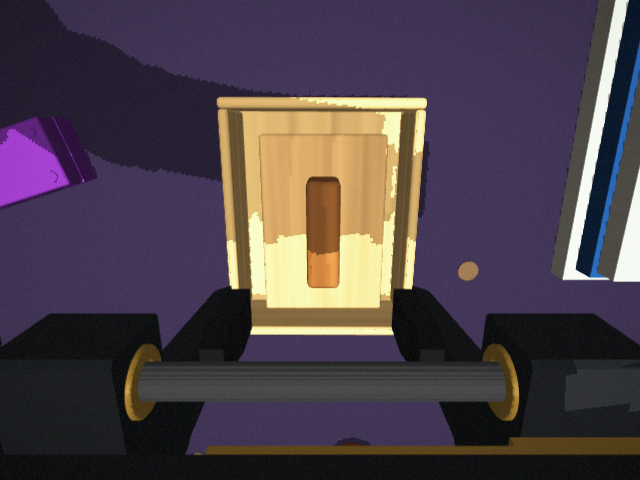

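The wood stamp lies level between the walls (pixel 322,222), handle up. Its board top is at 64 mm, so the underside is at 48 mm. Handing in.

```bash
python3 -c "
from plant import r
print(r.finish_job())"
```

```text
the job is handed in; nothing more can be done
None
```

Both stamps are in the box and the job is handed in. The arm's clock was at about 21 s of the 64 s allowed. No verdict came back; these are my last camera checks:

| Item | Result |
|---|---|
| Brass stamp | Flat on the floor of the box, top at 48 mm, about 2 mm from the box centre. Checked before the wood stamp covered it, not since. |
| Wood stamp | On top of the brass, handle up, level within 0.1°. Board top at 64 mm, so the underside is at about 48 mm (allowed 42 to 54). Centre about 2 mm from the box centre. |
| Round stamp | Where it stood, within measuring error. |
| Robot | Open, and lifted well clear of everything. |

- **Setting down:** both stamps were lowered in small steps until the wrist force showed contact, then released.
- **Disagreements:** the cameras put the box centre 2 to 4 mm apart, and I used the wrist camera's value. No check failed.

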